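Push a stuck stopper out of an adapter block

TASK

A rubber stopper is stuck in the underside of the aluminium block on the small stand. Take the long push rod by its handle out of the rack, drive the stopper down and out of the bore with it from above so that it drops into the tray beneath, and leave the rod standing in the bore with its collar resting on the block. Leave the short rod in the rack.

Things in the scene. Friction and masses are not known exactly. Their poses are not given: they have to be found in the camera images.
- stand: Fixed stand: white tray 124 mm square, rim 14 high, floor 4; four posts carry an aluminium block 90x90 mm, underside 60, top 108 mm above the worktop. Vertical bore through its middle: upper 22 mm of it 28 mm wide with a 6 mm chamfered mouth, lower 26 mm 34 mm wide with sprung liners gripping the stopper. Origin on the worktop under the bore axis, z up, x and y along the block's sides.
- stopper: Dark rubber stopper, 31 mm across, 25 tall, 20 g, stuck wide end down in the lower bore, against the step, flush with the underside. Leaves only downward: a push of about 8 to 20 N over some 25 mm, then it falls into the tray. Origin at the middle of its narrow end, at the start on top, 86 mm above the worktop; z points to the wide end.
- drift: Long push rod, steel, 109 mm, 0.25 kg, upright in the rack, tip 17 mm above the worktop, collar on the rack's plate 75 mm up. From the tip: shaft 15 mm thick, 58 long, tip tapered; collar 40 wide, 6 thick; handle 26 thick, 45 tall (64 to 109 mm above the tip). Origin at the tip's centre, z up the rod. With the collar on the block the tip is 50 mm above the worktop.
- short_rod: Short steel rod, 49 mm, in the same rack 70 mm from the long one: shaft 15 mm thick, only 25 long, collar 36 wide, low knob 40 wide, 18 tall, top 99 mm above the worktop. Too short for the job. Origin at its tip's centre, z up. The fixed white rack (150x60 mm) runs along the line through both rods; both sides of that line are free for fingers.
There are look-alikes about, which are no part of the job. What is shaped like the drift but yellow is not meant.

How it is judged:
By the outcome, as a careful person would: the job done as asked, in the order asked, and still so for the second after the job is handed in, with the robot touching nothing.
It also fails if it takes over 43 s, if anything falls off the work surface, if the arm or the gripper's body presses on something with over 40 N, if the wrist force passes 120 N, or if a joint passes its speed limit or range.

ROBOT

A 6-joint arm with a two-finger parallel gripper is mounted at the origin on a cart in front of the work surface, level with it; the furniture and walls round the work are solid. World frame = base frame: x ahead of the robot, y to its left, z up, the work surface at z = 0. Lengths are in mm, angles in rad, forces in N, time in s.
With the tool pointing down it reaches from about 275 to 725 mm from the base axis. Payload 5.6 kg.
Tool frame: the origin (TCP) lies at the very end of the fingers, on their centre line; the grasp point (between the pads) lies 19 mm behind it; z points along the fingers, x is the direction in which the jaws open and shut, and the axes are right-handed (so a half turn about z gives the same grasp; the last joint's range is limited). The gripper opens to 85 mm and grips with 20 to 120 N. Pads are 22 mm wide; open, the fingers measure 114 mm over their backs; the gripper's body (76 mm by 85 mm) begins 54 mm behind the grasp point. The pads swing forward as they close: fully open they stand 13 mm farther back than shut.
Start: joints at [-1.063, 0.255, 0.108, 0, -1.424, -0.285], TCP at [121.549, -536.394, 231.283] pointing down, gripper open.
Joint ranges: [-2.95, 2.95], [-1.21, 1.97], [-1.09, 1.5], [-2.87, 1.71], [-2.94, -0.07], [-3.05, 3.05]. Speed limits (rad/s): [2.57, 2.57, 3.14, 3.14, 3.14, 3.14].

INTERFACE

Orientations are given as a unit quaternion [w, x, y, z].
In Python, from bench import sense, read_camera, hand_in gives the robot as it stands. The module is installed in compiled form; this text tells all that it offers.
- The arm moves only by the tool carry_out, never from a script. Its argument "rows" is a list of rows, each an object of numbers: "tx", "ty", "tz": the shift along the tool's x, y, z in cm; "turn": the turn about the tool's z in units of 6 degrees (1.0 is 6 degrees). In form: [{"tx": .., "ty": .., "tz": .., "turn": ..}, ...]. A call has exactly 8 rows; each row shifts and turns the pose as measured when the row begins, along the tool's axes as they then stand; what a row does not reach is not made up. A row lasts 1/12 s, in which the tool goes at most 41.7 mm and 7.16 degrees, less where a joint would pass 70% of its speed; a pose out of reach is approached as far as the arm can. A call is refused whole if a number of a shift passes 4.17 or a number of a turn 1, either way. A call with a gripper value outside its range is refused whole. "grip" is the closure, from 0 (fully open) to 1 (shut), set as the call begins (left out, the last holds). The fingers move at their own pace and stop on an object; "grip_force" is the grip in N (left out, the last holds). Time passes only in rows, so rows that do not move let the fingers close, or fill a call up. It gives the time, the measured TCP pose, the force and the opening at its end, in the units of the state.
- sense(): the state, without advancing time (a new reading comes with each control period).
- read_camera(name): name is "scene" or "side" or "wrist"; returns a dict with "frame" (480x640x3 uint8, blue, green, red), "fovy" (degrees; the focal length in pixels is half the picture's height over the tangent of half this angle, whatever the lens; pixels are square), "cx", "cy" (the principal point, pixels), "world_to_cam" (4x4, takes a point from world to camera coordinates). Camera axes: x right, y up, looking along -z (the intrinsics and any distortion apply to the point x, -y, -z); pixel columns grow to the right and rows downward; lengths in mm; the calibration is good to about 2 mm. A picture is of the moment at which its call begins. There is no depth.
- hand_in(): hands the job in, once; it reports no verdict.
The state is a dict: "time": time; "q": joint angles; "joint_vel": joint speeds; "joint_torque": joint torques, N m; "position": TCP position; "ee_rot": TCP orientation; "contact_force": force on the tool from outside, world axes, zero at the start; "torque": the same for the moment, N m; "opening": finger opening in mm.
Only numpy, scipy, OpenCV 4.12 (cv2) and the standard library are available. Lean on these libraries where they do the work, as an engineer would, in place of code of your own. Each camera call takes 0.05 s, during which the arm holds its last target. There are 200 camera calls.

## Working session

There is one attempt and no reset: what is moved stays moved. The work goes in short steps, Python scripts to look and compute and a tool call to move; the robot and the scene stay as the last step left them, time stands still between calls to the robot, and variables do not carry over. Pictures are saved under pics/ and viewed, on a budget of 10 in all, crops included, one or two more only if the job needs it, and the job is handed in when it is done.

Besides the shell and the picture viewer there is one more tool, called after "Request:" by a JSON object that holds its "api" and its "payload". carry_out: Moves the arm, as the interface text tells. Its arguments: {"type":"object","properties":{"rows":{"type":"array","items":{"type":"object","properties":{"tx":{"type":"number"},"ty":{"type":"number"},"tz":{"type":"number"},"turn":{"type":"number"}}}},"grip":{"type":"number"},"grip_force":{"type":"number"}},"required":["rows"]}

```bash
mkdir -p pics
python3 - <<'E'
from bench import sense, read_camera
import cv2,pickle,numpy as np
s=sense();print(s)
for n in("scene","side","wrist"):
    c=read_camera(n);pickle.dump(c,open(n+".pkl","wb"));cv2.imwrite(f"pics/{n}0.png",c["frame"]);print(n,{k:v for k,v in c.items() if k!="frame"})
E
```

```text
{'time': 0.0, 'q': array([-1.06341184e+00,  2.55718379e-01,  1.06988930e-01, -5.18538449e-04,
       -1.42386778e+00, -2.84605552e-01]), 'joint_vel': array([-0.00228931,  0.00061493,  0.00051194, -0.00100645, -0.00014481,
       -0.00074468]), 'joint_torque': array([-1.39508484e-04, -3.86630881e+01,  2.37944967e+01,  5.36509752e+00,
       -6.08094895e-03,  1.17366375e-05]), 'position': array([ 121.48228622, -535.90407351,  230.39801281]), 'ee_rot': array([-7.35686609e-04,  6.24152655e-01,  7.81301854e-01,  5.79087697e-04]), 'contact_force': array([-0.02125295,  0.04705294,  0.05746011]), 'torque': array([-0.00914915,  0.01591049,  0.02889891]), 'opening': 85.65119853012166}
scene {'fovy': 54.541737881862254, 'cx': 324.7182334270989, 'cy': 241.55166983869245, 'world_to_cam': array([[-8.90933711e-01, -4.54132839e-01,  6.97553032e-04,
         4.38389806e+02],
       [ 3.32701988e-01, -6.51659388e-01,  6.81651985e-01,
        -2.42651870e+02],
       [-3.09105985e-01,  6.07538810e-01,  7.31676215e-01,
        -8.14258856e+02],
       [ 0.00000000e+00,  0.00000000e+00,  0.00000000e+00,

[... 211 characters left out ...]
       [ 3.55876116e-02, -5.34538480e-01,  8.44394537e-01,
        -7.82589851e+01],
       [-9.47427062e-02,  8.39319679e-01,  5.35318873e-01,
        -8.00504901e+02],
       [ 0.00000000e+00,  0.00000000e+00,  0.00000000e+00,
         1.00000000e+00]])}
wrist {'fovy': 59.31220310859603, 'cx': 323.29049064994894, 'cy': 234.28257430990863, 'world_to_cam': array([[-2.19957427e-01,  9.75507758e-01,  1.82895398e-03,
         5.49982661e+02],
       [-9.33485344e-01, -2.09937109e-01, -2.90743053e-01,
         3.82885943e+01],
       [-2.83238138e-01, -6.56583955e-02,  9.56799421e-01,
        -3.78805617e+02],
       [ 0.00000000e+00,  0.00000000e+00,  0.00000000e+00,
         1.00000000e+00]])}
```

View pics/scene0.png

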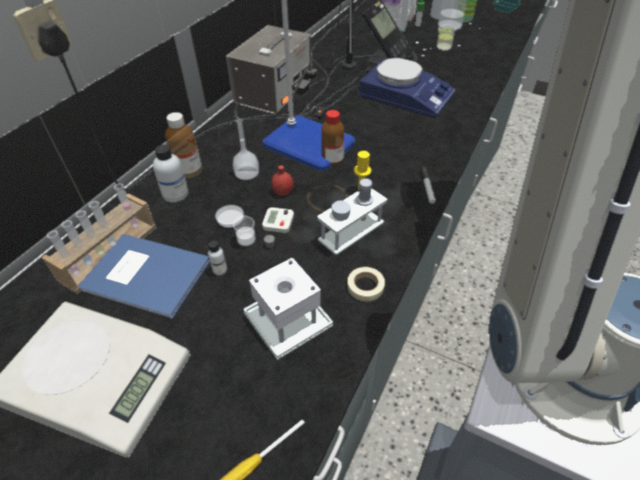

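View pics/side0.png

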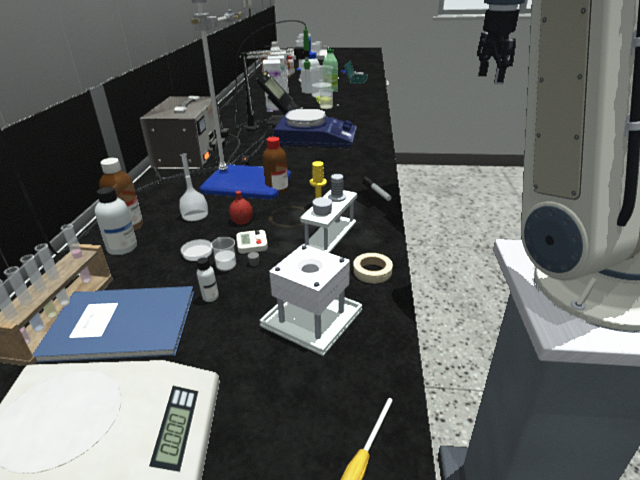

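Both views show the same layout. Scene pixels: the stand is at (285,300). The rack is at (352,215), with the wide short knob at (340,210) and a slim grey rod at (365,190). A yellow look-alike stands behind at (363,165). The slim grey rod in the rack fits the drift. I'll confirm that with a crop and measure at the same time.

```bash
cat > h.py <<'E'
import numpy as np,cv2,pickle
def ray(c,u,v):
    f=240/np.tan(np.radians(c["fovy"])/2); M=c["world_to_cam"];R=M[:3,:3]
    d=R.T@np.array([(u-c["cx"])/f,-(v-c["cy"])/f,-1]); return -R.T@M[:3,3],d
def plane(c,u,v,z):
    o,d=ray(c,u,v); return o+d*(z-o[2])/d[2]
def proj(c,p):
    f=240/np.tan(np.radians(c["fovy"])/2);q=c["world_to_cam"]@np.append(p,1)
    return c["cx"]-f*q[0]/q[2], c["cy"]+f*q[1]/q[2]
def tri(a,b):
    (o1,d1),(o2,d2)=a,b
    d1=d1/np.linalg.norm(d1);d2=d2/np.linalg.norm(d2)
    s=np.linalg.lstsq(np.c_[d1,-d2],o2-o1,rcond=None)[0];p,q=o1+s[0]*d1,o2+s[1]*d2
    return (p+q)/2,np.linalg.norm(p-q)
E
python3 - <<'E'
from h import *
S=pickle.load(open("scene.pkl","rb"));D=pickle.load(open("side.pkl","rb"))
a=cv2.resize(S["frame"][150:350,240:400],None,fx=3,fy=3,interpolation=cv2.INTER_CUBIC)
b=cv2.resize(D["frame"][155:355,255:361],None,fx=3,fy=3,interpolation=cv2.INTER_CUBIC)
cv2.imwrite("pics/crop.png",np.hstack([a,b]))
for n,c,u,v,z in[("drift",S,365.5,183,126),("drift",D,337,178,126),("short",S,341,207,99),("short",D,322,203,99),("bore",S,285,286,108),("bore",D,312,267,108)]:print(n,plane(c,u,v,z).round(1))
E
```

```text
drift [ 487.9 -181.2  126. ]
drift [ 487.4 -167.1  126. ]
short [ 513.7 -117.2   99. ]
short [ 513.4 -105.1   99. ]
bore [509.1 120.6 108. ]
bore [507.7 127.3 108. ]
```

View pics/crop.png

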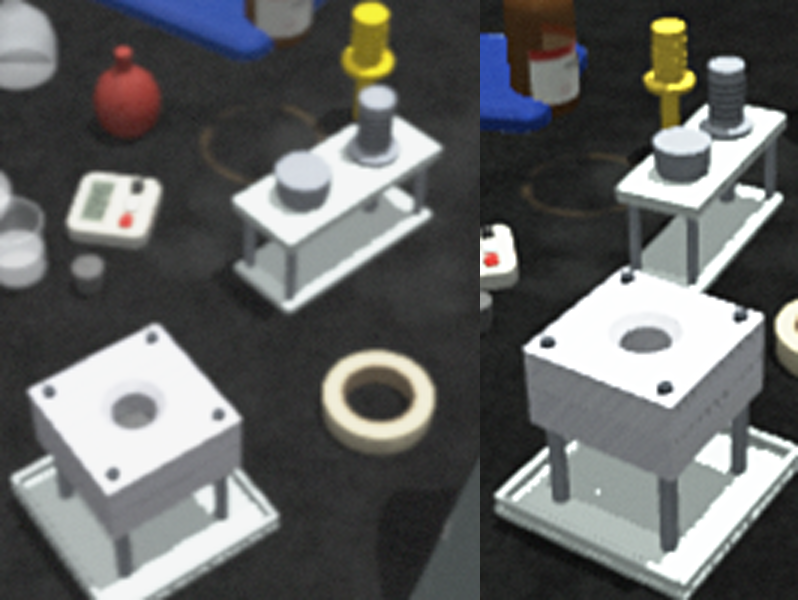

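The crop confirms it. The drift is the grey, ribbed, slim handle with a wide collar, its top at scene (366,182) and side (337,177). The short rod is the wide low knob at scene (341,206). The yellow one stands outside the rack and is excluded. Next I triangulate and fit the block corners.

Run:
```python
from h import *
S=pickle.load(open("scene.pkl","rb"));D=pickle.load(open("side.pkl","rb"))
L=lambda x,y:(240+x/3,150+y/3)
Rr=lambda x,y:(255+(x-480)/3,155+y/3)
for n,a,b,z in[("drift",(378,96),(727,65),126),("short",(303,167),(683,143),99),("c1",(157,325),(628,272),108),("c2",(240,418),(764,318),108),("c3",(108,490),(672,405),108),("c4",(30,392),(526,347),108),("bore",(135,405),(647,332),108),("s1",(152,337),(627,279),108),("s2",(218,414),(741,315),108),("s3",(113,474),(666,388),108),("s4",(49,391),(547,343),108)]:
    p,e=tri(ray(S,*L(*a)),ray(D,*Rr(*b)));print(n,p.round(1),e.round(1),plane(S,*L(*a),z).round(1),plane(D,*Rr(*b),z).round(1))
```

```text
drift [ 489.3 -190.6  119.6] 3.1 [ 488.2 -184.7  126. ] [ 487.1 -173.9  126. ]
short [ 516.4 -127.4   90.2] 5.7 [ 515.5 -120.9   99. ] [ 512.2 -106.6   99. ]
c1 [530.5  55.3 101.5] 4.1 [529.6  58.7 108. ] [527.1  67.6 108. ]
c2 [452.   95.3 100.9] 3.0 [450.9  99.1 108. ] [450.5 107.1 108. ]
c3 [493.7 175.6 103.4] 3.4 [493.5 177.1 108. ] [491.5 183.1 108. ]
c4 [571.7 137.  105. ] 0.8 [570.5 138.6 108. ] [570.3 141.4 108. ]
bore [511.9 115.7 102.7] 1.5 [510.3 118.7 108. ] [510.2 123.9 108. ]
s1 [529.   65.4 102.6] 2.0 [527.5  68.6 108. ] [526.8  74.7 108. ]
s2 [463.5 101.8 106.3] 1.7 [463.7 102.3 108. ] [462.6 105.2 108. ]
s3 [496.9 165.4 105. ] 1.7 [496.6 166.6 108. ] [495.7 170.1 108. ]
s4 [562.3 130.7 103.8] 1.5 [560.9 132.8 108. ] [560.2 137.2 108. ]
```

Request:
{"api": "carry_out", "payload": {"rows": [{"tx": 1.67,"ty": 2.7,"tz": 0,"turn": 0},{"tx": 1.67,"ty": 2.7,"tz": 0,"turn": 0},{"tx": 1.67,"ty": 2.7,"tz": 0,"turn": 0},{"tx": 1.67,"ty": 2.7,"tz": 0,"turn": 0},{"tx": 1.67,"ty": 2.7,"tz": 0,"turn": 0},{"tx": 1.67,"ty": 2.7,"tz": 0,"turn": 0},{"tx": 1.67,"ty": 2.7,"tz": 0,"turn": 0},{"tx": 1.67,"ty": 2.7,"tz": 0,"turn": 0}], "grip": 0}}

```text
time: 0.82
position: [304.9, -353.0, 226.7]
ee_rot: [-0.004, 0.628, 0.778, 0.001]
contact_force: [0.1, 0.3, 0.8]
opening: 85.6
```

```bash
cat >> h.py <<'E'
def togo(s,p,yaw=None):
    """remaining shift in tool axes (cm) and turn (units) to TCP p, tool-x yaw in deg"""
    from scipy.spatial.transform import Rotation as Ro
    q=s["ee_rot"];R=Ro.from_quat([q[1],q[2],q[3],q[0]]).as_matrix()
    y=np.degrees(np.arctan2(R[1,0],R[0,0]))
    print("pos",s["position"].round(1),"yaw",y.round(1),"zaxis",R[:,2].round(4),"F",s["contact_force"].round(1),"open",round(s["opening"],1),"t",round(s["time"],2))
    print("shift cm",(R.T@(np.array(p)-s["position"])/10).round(2),"turn",None if yaw is None else round(-((yaw-y+180)%360-180)/6,2))
E
python3 - <<'E'
from h import *
from bench import sense
S=pickle.load(open("scene.pkl","rb"));D=pickle.load(open("side.pkl","rb"));W=pickle.load(open("wrist.pkl","rb"))
print(tri(ray(S,363.7,154),ray(D,317.7,163.3)))
M=W["world_to_cam"];print("camoff",-M[:3,:3].T@M[:3,3]-np.array([121.5,-536,230.4]))
togo(sense(),[488,-179,230],158.2)
E
```

```text
(array([ 541.97116405, -299.67737916,  103.92991127]), np.float64(1.9611542397596797))
camoff [-72.07758534 -17.3459245  142.16724519]
pos [ 304.9 -353.   226.7] yaw 102.1 zaxis [-0.0054  0.0072 -1.    ] F [0.1 0.3 0.8] open 85.6 t 0.82
shift cm [13.16 21.56 -0.3 ] turn -9.34
```

Request:
{"api": "carry_out", "payload": {"rows": [{"tx": 1.65,"ty": 2.7,"tz": 0,"turn": -1},{"tx": 1.35,"ty": 2.85,"tz": 0,"turn": -1},{"tx": 1.05,"ty": 3.0,"tz": 0,"turn": -1},{"tx": 0.75,"ty": 3.05,"tz": 0,"turn": -1},{"tx": 0.4,"ty": 3.15,"tz": 0,"turn": -1},{"tx": 0.1,"ty": 3.15,"tz": 0,"turn": -1},{"tx": -0.25,"ty": 3.15,"tz": 0,"turn": -1},{"tx": -0.55,"ty": 3.1,"tz": 0,"turn": -1}]}}

```text
time: 1.48
position: [491.4, -164.0, 226.0]
ee_rot: [-0.005, 0.239, 0.971, 0.003]
contact_force: [0.3, -0.4, -0.4]
opening: 85.6
```

Run:
```python
from h import *
from bench import sense,read_camera
togo(sense(),[488,-179,230],158.2)
W=read_camera("wrist");pickle.dump(W,open("w1.pkl","wb"));cv2.imwrite("pics/w1.png",W["frame"])
for p in([488,-179,126],[514,-113,99]):print(proj(W,p))
```

```text
pos [ 491.4 -164.   226. ] yaw 152.3 zaxis [-0.0072  0.0088 -0.9999] F [ 0.3 -0.4 -0.4] open 85.6 t 1.48
shift cm [-0.39 -1.48 -0.41] turn -0.98
(np.float64(315.74783400168246), np.float64(211.43156924528853))
(np.float64(327.592573605922), np.float64(299.78233706074207))
```

View pics/w1.png

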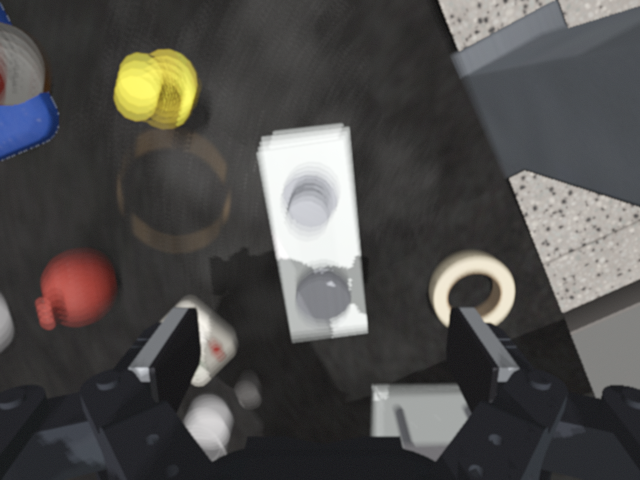

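The wrist view is slightly motion-blurred. The drift top is at about (308,211) and the knob at about (324,293), both close to the predictions. I'll align, settle and measure again.

Request:
{"api": "carry_out", "payload": {"rows": [{"tx": -0.4,"ty": -1.5,"tz": 0.5,"turn": -1},{"tx": 0,"ty": 0,"tz": 2,"turn": 0},{"tx": 0,"ty": 0,"tz": 2,"turn": 0},{"tx": 0,"ty": 0,"tz": 0,"turn": 0},{"tx": 0,"ty": 0,"tz": 0,"turn": 0},{"tx": 0,"ty": 0,"tz": 0,"turn": 0},{"tx": 0,"ty": 0,"tz": 0,"turn": 0},{"tx": 0,"ty": 0,"tz": 0,"turn": 0}]}}

```text
time: 2.2
position: [493.9, -172.9, 179.6]
ee_rot: [-0.004, 0.177, 0.984, 0.004]
contact_force: [-0.1, -0.1, -1.1]
opening: 85.9
```

Run:
```python
from h import *
from bench import sense,read_camera
togo(sense(),[488,-179,185],158.2)
W=read_camera("wrist");pickle.dump(W,open("w2.pkl","wb"))
for p in([488,-179,126],[514,-113,99]):print(np.round(proj(W,p),1))
cv2.imwrite("pics/w2.png",cv2.resize(W["frame"][80:480,140:500],None,fx=1.5,fy=1.5,interpolation=cv2.INTER_CUBIC))
```

```text
pos [ 493.9 -172.9  179.6] yaw 159.6 zaxis [-0.0067  0.0097 -0.9999] F [-0.1 -0.1 -1.1] open 85.9 t 2.2
shift cm [ 0.34 -0.77 -0.55] turn 0.23
[330.1 248.3]
[326.4 345. ]
```

View pics/w2.png

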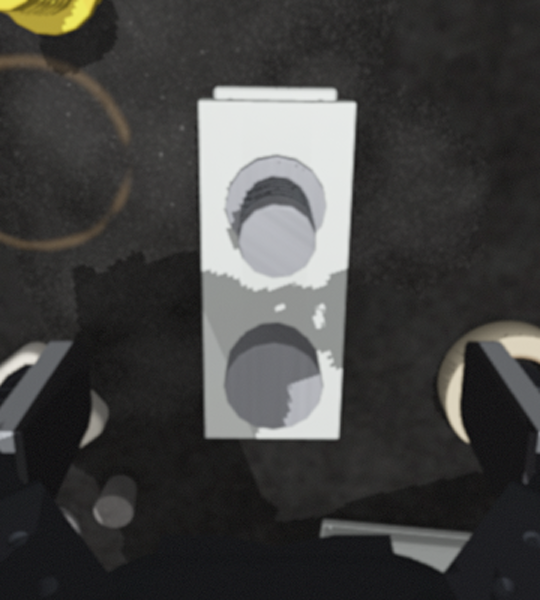

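Sharp view: the drift top centre is at full-frame (325.3,240.7), the knob top at (322.7,334.0), and the rack edges are vertical in the picture, so the yaw is good.

Run:
```python
from h import *
from bench import sense
W=pickle.load(open("w2.pkl","rb"))
d=plane(W,325.3,240.7,126);s=plane(W,322.7,334,99);k=plane(W,140+276/1.5,80+204/1.5,81)
print(d,s,k,np.linalg.norm((d-s)[:2]),np.degrees(np.arctan2(*(s-d)[[0,1]])))
q=sense();c=-W["world_to_cam"][:3,:3].T@W["world_to_cam"][:3,3];print("cam-tcp",c-q["position"])
togo(q,[d[0],d[1],88],158.2)
```

```text
[ 488.83280124 -183.4814541   126.        ] [ 513.42813189 -120.79095594   99.        ] [ 488.78062862 -184.04563036   81.        ] 67.342622826657 21.421541031282718
cam-tcp [-25.02428308 -71.41775568 141.35246333]
pos [ 494.  -173.   179.8] yaw 159.6 zaxis [-0.0062  0.0095 -0.9999] F [-0.3 -0.1  0.2] open 85.4 t 2.25
shift cm [ 0.04 -1.23  9.17] turn 0.23
```

Request:
{"api": "carry_out", "payload": {"rows": [{"tx": 0,"ty": -1.2,"tz": 0,"turn": 0.2},{"tx": 0,"ty": -0.2,"tz": 0,"turn": 0},{"tx": 0,"ty": 0,"tz": 1.5,"turn": 0},{"tx": 0,"ty": 0,"tz": 1.5,"turn": 0},{"tx": 0,"ty": 0,"tz": 1,"turn": 0},{"tx": 0,"ty": 0,"tz": 0,"turn": 0},{"tx": 0,"ty": 0,"tz": 0,"turn": 0},{"tx": 0,"ty": 0,"tz": 0,"turn": 0}]}}

```text
time: 2.92
position: [490.2, -189.8, 143.5]
ee_rot: [0.001, 0.19, 0.982, 0.004]
contact_force: [-0.3, -0.6, 0.6]
opening: 85.7
```

Run:
```python
from h import *
from bench import sense
togo(sense(),[488.8,-183.7,88],158.4)
```

```text
pos [ 490.2 -189.8  143.5] yaw 158.1 zaxis [ 0.003   0.0072 -1.    ] F [-0.3 -0.6  0.6] open 85.7 t 2.92
shift cm [0.36 0.47 5.56] turn -0.06
```

Request:
{"api": "carry_out", "payload": {"rows": [{"tx": 0.35,"ty": 0.45,"tz": 0,"turn": 0},{"tx": 0,"ty": 0,"tz": 1.3,"turn": 0},{"tx": 0,"ty": 0,"tz": 1.3,"turn": 0},{"tx": 0,"ty": 0,"tz": 1.2,"turn": 0},{"tx": 0,"ty": 0,"tz": 0.8,"turn": 0},{"tx": 0,"ty": 0,"tz": 0,"turn": 0},{"tx": 0,"ty": 0,"tz": 0,"turn": 0},{"tx": 0,"ty": 0,"tz": 0,"turn": 0}]}}

```text
time: 3.58
position: [492.5, -183.2, 102.7]
ee_rot: [0.007, 0.19, 0.982, 0.004]
contact_force: [-0.3, 0.3, -0.2]
opening: 85.4
```

Run:
```python
from h import *
from bench import sense
togo(sense(),[488.8,-183.7,88],158.4)
```

```text
pos [ 492.5 -183.2  102.7] yaw 158.1 zaxis [ 0.0147  0.0048 -0.9999] F [-0.3  0.3 -0.2] open 85.4 t 3.58
shift cm [ 0.34 -0.2   1.47] turn -0.05
```

Request:
{"api": "carry_out", "payload": {"rows": [{"tx": 0.35,"ty": -0.2,"tz": 0.5,"turn": 0},{"tx": 0,"ty": 0,"tz": 0.9,"turn": 0},{"tx": 0,"ty": 0,"tz": 0,"turn": 0},{"tx": 0,"ty": 0,"tz": 0,"turn": 0},{"tx": 0,"ty": 0,"tz": 0,"turn": 0},{"tx": 0,"ty": 0,"tz": 0,"turn": 0},{"tx": 0,"ty": 0,"tz": 0,"turn": 0},{"tx": 0,"ty": 0,"tz": 0,"turn": 0}]}}

```text
time: 4.25
position: [489.7, -184.1, 89.6]
ee_rot: [0.009, 0.19, 0.982, 0.004]
contact_force: [0.8, -0.5, -0.1]
opening: 85.3
```

Run:
```python
from h import *
from bench import sense
togo(sense(),[488.8,-183.7,88],158.4)
```

```text
pos [ 489.7 -184.1   89.6] yaw 158.1 zaxis [ 0.0186  0.0039 -0.9998] F [ 0.8 -0.5 -0.1] open 85.3 t 4.25
shift cm [ 0.1  -0.    0.15] turn -0.05
```

Positioned. Closing on the handle.

Request:
{"api": "carry_out", "payload": {"rows": [{"tx": 0.1,"ty": 0,"tz": 0.1,"turn": 0},{"tx": 0,"ty": 0,"tz": 0,"turn": 0},{"tx": 0,"ty": 0,"tz": 0,"turn": 0},{"tx": 0,"ty": 0,"tz": 0,"turn": 0},{"tx": 0,"ty": 0,"tz": 0,"turn": 0},{"tx": 0,"ty": 0,"tz": 0,"turn": 0},{"tx": 0,"ty": 0,"tz": 0,"turn": 0},{"tx": 0,"ty": 0,"tz": 0,"turn": 0}], "grip": 1, "grip_force": 80}}

```text
time: 4.92
position: [489.0, -183.7, 89.2]
ee_rot: [0.009, 0.19, 0.982, 0.004]
contact_force: [-0.9, 0.0, 0.2]
opening: 24.0
```

Run:
```python
from h import *
from bench import sense
togo(sense(),[488.8,-183.7,88],158.4)
```

```text
pos [ 489.  -183.7   89.2] yaw 158.1 zaxis [ 0.0196  0.0036 -0.9998] F [-0.9  0.   0.2] open 24.0 t 4.92
shift cm [ 0.02 -0.01  0.12] turn -0.05
```

Request:
{"api": "carry_out", "payload": {"rows": [{"tx": -0.02,"ty": 0,"tz": -1,"turn": 0},{"tx": -0.02,"ty": 0,"tz": -1,"turn": 0},{"tx": -0.02,"ty": 0,"tz": -1,"turn": 0},{"tx": -0.02,"ty": 0,"tz": -1,"turn": 0},{"tx": 0,"ty": 0,"tz": 0,"turn": 0},{"tx": 0,"ty": 0,"tz": 0,"turn": 0},{"tx": 0,"ty": 0,"tz": 0,"turn": 0},{"tx": 0,"ty": 0,"tz": 0,"turn": 0}]}}

```text
time: 5.58
position: [486.4, -183.3, 129.6]
ee_rot: [0.006, 0.19, 0.982, 0.004]
contact_force: [0.1, 0.5, -2.2]
opening: 24.3
```

Run:
```python
from h import *
from bench import sense
togo(sense(),[488.8,-183.7,200],158.4)
```

```text
pos [ 486.4 -183.3  129.6] yaw 158.0 zaxis [ 0.013   0.0063 -0.9999] F [ 0.1  0.5 -2.2] open 24.3 t 5.58
shift cm [-0.31  0.13 -7.04] turn -0.06
```

The −2.2 N reading matches the rod's weight, so it is held. Lifting on.

Request:
{"api": "carry_out", "payload": {"rows": [{"tx": -0.2,"ty": 0.1,"tz": -1.2,"turn": 0},{"tx": -0.05,"ty": 0,"tz": -2,"turn": 0},{"tx": -0.05,"ty": 0,"tz": -2,"turn": 0},{"tx": 0,"ty": 0,"tz": -2,"turn": 0},{"tx": 0,"ty": 0,"tz": 0,"turn": 0},{"tx": 0,"ty": 0,"tz": 0,"turn": 0},{"tx": 0,"ty": 0,"tz": 0,"turn": 0},{"tx": 0,"ty": 0,"tz": 0,"turn": 0}]}}

```text
time: 6.25
position: [484.9, -182.8, 197.1]
ee_rot: [-0.001, 0.191, 0.982, 0.005]
contact_force: [0.3, 0.1, -2.4]
opening: 24.2
```

Run:
```python
from h import *
from bench import sense,read_camera
togo(sense(),[510.5,121,205],158.4)
S=read_camera("scene")["frame"];D=read_camera("side")["frame"]
a=cv2.resize(S[100:300,260:440],None,fx=2.2,fy=2.2);b=cv2.resize(D[80:280,260:440],None,fx=2.2,fy=2.2);cv2.imwrite("pics/held.png",np.hstack([a,b]))
```

```text
pos [ 484.9 -182.8  197.1] yaw 158.0 zaxis [-8.000e-04  1.000e-02 -9.999e-01] F [ 0.3  0.1 -2.4] open 24.2 t 6.25
shift cm [ 9.02 29.13 -0.49] turn -0.07
```

View pics/held.png

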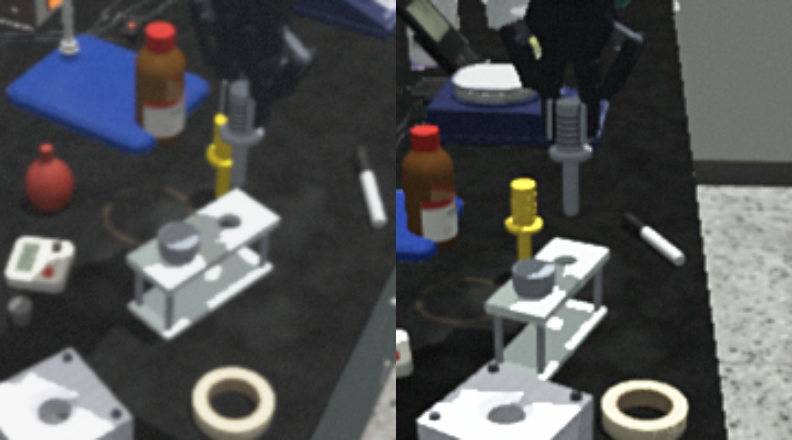

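The rod is held upright and clear of the rack, and the short rod is still in its hole. I'll carry it past the bore so the wrist camera can see the bore.

Request:
{"api": "carry_out", "payload": {"rows": [{"tx": 0.5,"ty": 2,"tz": -0.6,"turn": 0},{"tx": 1,"ty": 3.8,"tz": -0.3,"turn": 0},{"tx": 1,"ty": 3.8,"tz": 0,"turn": 0},{"tx": 1,"ty": 3.8,"tz": 0,"turn": 0},{"tx": 1,"ty": 3.8,"tz": 0,"turn": 0},{"tx": 1,"ty": 3.8,"tz": 0,"turn": 0},{"tx": 1,"ty": 3.8,"tz": 0,"turn": 0},{"tx": 1,"ty": 3.8,"tz": 0,"turn": 0}]}}

```text
time: 7.02
position: [521.0, 115.1, 203.0]
ee_rot: [-0.006, 0.197, 0.98, 0.002]
contact_force: [2.1, -0.9, -2.5]
opening: 24.1
```

Run:
```python
from h import *
from bench import sense,read_camera
togo(sense(),[529,166,205],158.4)
```

```text
pos [521.  115.1 203. ] yaw 157.3 zaxis [-0.0112  0.0068 -0.9999] F [ 2.1 -0.9 -2.5] open 24.1 t 7.02
shift cm [ 1.24  5.   -0.17] turn -0.19
```

Request:
{"api": "carry_out", "payload": {"rows": [{"tx": 0.6,"ty": 2,"tz": -0.1,"turn": 0},{"tx": 0.6,"ty": 2,"tz": 0,"turn": 0},{"tx": 0,"ty": 1,"tz": 0,"turn": 0},{"tx": 0,"ty": 0,"tz": 0,"turn": 0},{"tx": 0,"ty": 0,"tz": 0,"turn": 0},{"tx": 0,"ty": 0,"tz": 0,"turn": 0},{"tx": 0,"ty": 0,"tz": 0,"turn": 0},{"tx": 0,"ty": 0,"tz": 0,"turn": 0}]}}

```text
time: 7.68
position: [527.6, 173.4, 198.7]
ee_rot: [-0.01, 0.194, 0.981, -0.0]
contact_force: [-0.8, -0.3, -2.8]
opening: 24.4
```

Run:
```python
from h import *
from bench import sense,read_camera
W=read_camera("wrist");pickle.dump(W,open("w3.pkl","wb"));cv2.imwrite("pics/w3.png",W["frame"])
togo(sense(),[510.3,119.5,205],158.4)
print(proj(W,[510.3,119.5,108]))
```

```text
pos [527.6 173.3 198.8] yaw 157.6 zaxis [-0.0192  0.0032 -0.9998] F [ 0.2 -0.4 -2.2] open 24.4 t 7.73
shift cm [-0.43 -5.64 -0.6 ] turn -0.13
(np.float64(312.6315210564269), np.float64(142.19780253405887))
```

View pics/w3.png

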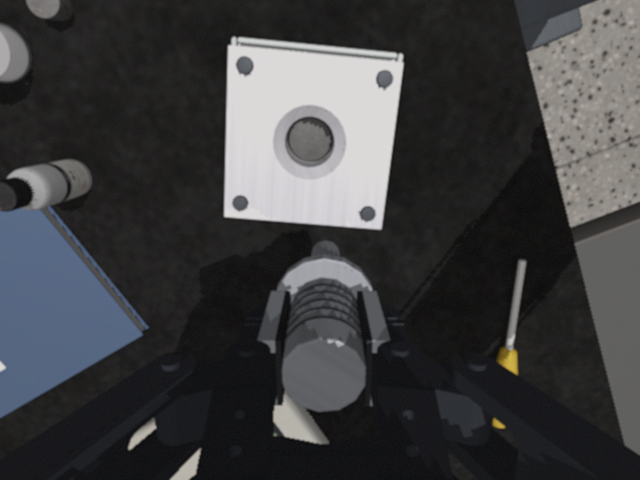

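The bore mouth is centred at (309.7,142), within 3 px of the prediction. The rod tip is at about (326,246).

Run:
```python
from h import *
from bench import sense
from scipy.spatial.transform import Rotation as Ro
W=pickle.load(open("w3.pkl","rb"));s=sense()
b=plane(W,309.7,142,108);t=plane(W,326,247,126.6);top=plane(W,324,378,235.6)
q=s["ee_rot"];R=Ro.from_quat([q[1],q[2],q[3],q[0]]).as_matrix()
print(b,t,top); print("tip in tool",R.T@(t-s["position"]),"top in tool",R.T@(top-s["position"]))
T=[b[0],b[1],200]; togo(s,np.array(T)-(t-s["position"])*[1,1,0])
```

```text
[511.72539903 118.79631997 108.        ] [524.38959036 171.71769224 126.6       ] [528.90574752 174.08538201 235.6       ]
tip in tool [ 1.01822849 -2.38986934 72.25026074] top in tool [ -0.18989801   1.04895744 -36.80805637]
pos [527.6 173.3 198.8] yaw 157.6 zaxis [-0.0192  0.0032 -0.9998] F [ 0.2 -0.4 -2.2] open 24.4 t 7.73
shift cm [-0.84 -5.38 -0.11] turn None
```

Request:
{"api": "carry_out", "payload": {"rows": [{"tx": -0.4,"ty": -2,"tz": 0,"turn": 0},{"tx": -0.4,"ty": -2,"tz": 0,"turn": 0},{"tx": 0,"ty": -1.2,"tz": 0,"turn": 0},{"tx": 0,"ty": 0,"tz": 0,"turn": 0},{"tx": 0,"ty": 0,"tz": 0,"turn": 0},{"tx": 0,"ty": 0,"tz": 0,"turn": 0},{"tx": 0,"ty": 0,"tz": 0,"turn": 0},{"tx": 0,"ty": 0,"tz": 0,"turn": 0}]}}

```text
time: 8.4
position: [514.9, 118.3, 200.0]
ee_rot: [-0.009, 0.196, 0.981, 0.001]
contact_force: [-0.2, -0.5, -1.3]
opening: 24.7
```

Run:
```python
from h import *
from bench import sense,read_camera
togo(sense(),[514.5,120.5,185],158.4)
```

```text
pos [514.9 118.3 200. ] yaw 157.4 zaxis [-0.0167  0.0049 -0.9998] F [-0.2 -0.5 -1.3] open 24.7 t 8.4
shift cm [0.09 0.19 1.5 ] turn -0.17
```

Request:
{"api": "carry_out", "payload": {"rows": [{"tx": 0.1,"ty": 0.2,"tz": 0.7,"turn": 0},{"tx": 0,"ty": 0,"tz": 0.7,"turn": 0},{"tx": 0,"ty": 0,"tz": 0,"turn": 0},{"tx": 0,"ty": 0,"tz": 0,"turn": 0},{"tx": 0,"ty": 0,"tz": 0,"turn": 0},{"tx": 0,"ty": 0,"tz": 0,"turn": 0},{"tx": 0,"ty": 0,"tz": 0,"turn": 0},{"tx": 0,"ty": 0,"tz": 0,"turn": 0}]}}

```text
time: 9.07
position: [514.4, 122.6, 183.3]
ee_rot: [-0.009, 0.195, 0.981, 0.0]
contact_force: [-0.2, 0.7, -1.7]
opening: 24.1
```

Run:
```python
from h import *
from bench import sense,read_camera
togo(sense(),[514.5,120.5,185],158.4)
S=read_camera("scene");D=read_camera("side")
a=cv2.resize(S["frame"][210:340,230:340],None,fx=3.6,fy=3.6,interpolation=cv2.INTER_CUBIC);b=cv2.resize(D["frame"][190:320,260:370],None,fx=3.6,fy=3.6,interpolation=cv2.INTER_CUBIC);cv2.imwrite("pics/tip.png",np.hstack([a,b]))
```

```text
pos [514.4 122.6 183.3] yaw 157.5 zaxis [-0.0185  0.0042 -0.9998] F [-0.2  0.7 -1.7] open 24.1 t 9.07
shift cm [-0.09 -0.19 -0.17] turn -0.14
```

View pics/tip.png

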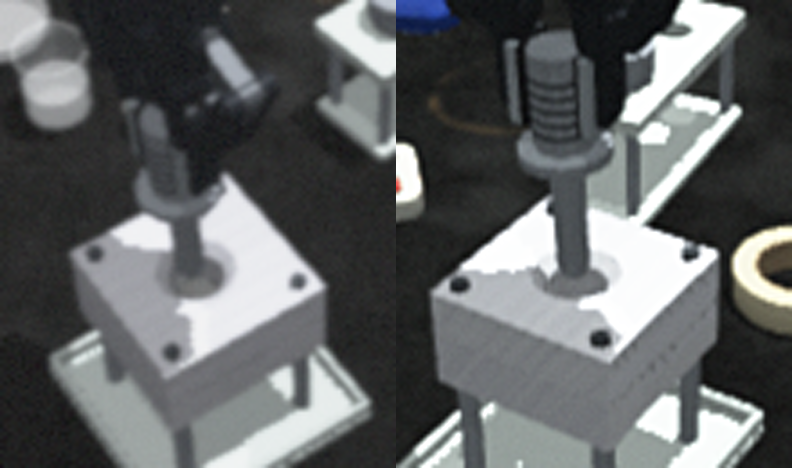

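In both views the tip sits about 2 px left of the mouth centre (scene (187,277) against (195,268); side (572,275) against (578,270)). That is roughly +2.5 mm in x and +3 mm in y. I'll correct and lower into the upper bore.

Request:
{"api": "carry_out", "payload": {"rows": [{"tx": 0.15,"ty": -0.35,"tz": 0,"turn": 0},{"tx": 0,"ty": 0,"tz": 0,"turn": 0},{"tx": 0,"ty": 0,"tz": 0.5,"turn": 0},{"tx": 0,"ty": 0,"tz": 0.5,"turn": 0},{"tx": 0,"ty": 0,"tz": 0.5,"turn": 0},{"tx": 0,"ty": 0,"tz": 0,"turn": 0},{"tx": 0,"ty": 0,"tz": 0,"turn": 0},{"tx": 0,"ty": 0,"tz": 0,"turn": 0}]}}

```text
time: 9.83
position: [510.8, 119.4, 166.5]
ee_rot: [-0.01, 0.195, 0.981, 0.0]
contact_force: [-0.0, 0.5, -2.9]
opening: 24.3
```

Run:
```python
from h import *
from bench import sense,read_camera
togo(sense(),[512,119,160],158.4)
```

```text
pos [510.8 119.4 166.5] yaw 157.5 zaxis [-0.0188  0.0042 -0.9998] F [-0.   0.5 -2.9] open 24.3 t 9.83
shift cm [-0.14  0.01  0.65] turn -0.15
```

Request:
{"api": "carry_out", "payload": {"rows": [{"tx": -0.1,"ty": 0,"tz": 0.5,"turn": 0},{"tx": 0,"ty": 0,"tz": 0.5,"turn": 0},{"tx": 0,"ty": 0,"tz": 0.5,"turn": 0},{"tx": 0,"ty": 0,"tz": 0.5,"turn": 0},{"tx": 0,"ty": 0,"tz": 0.5,"turn": 0},{"tx": 0,"ty": 0,"tz": 0,"turn": 0},{"tx": 0,"ty": 0,"tz": 0,"turn": 0},{"tx": 0,"ty": 0,"tz": 0,"turn": 0}]}}

```text
time: 10.5
position: [514.1, 119.7, 149.8]
ee_rot: [-0.004, 0.193, 0.981, 0.003]
contact_force: [-0.1, -0.4, -2.5]
opening: 24.2
```

Run:
```python
from h import *
from bench import sense,read_camera
togo(sense(),[511,119,122],158.4)
```

```text
pos [514.1 119.7 149.8] yaw 157.7 zaxis [-0.0064  0.0065 -1.    ] F [-0.1 -0.4 -2.5] open 24.2 t 10.5
shift cm [ 0.24 -0.19  2.78] turn -0.12
```

Request:
{"api": "carry_out", "payload": {"rows": [{"tx": 0.2,"ty": -0.1,"tz": 0.6,"turn": 0},{"tx": 0,"ty": 0,"tz": 0.6,"turn": 0},{"tx": 0,"ty": 0,"tz": 0.6,"turn": 0},{"tx": 0,"ty": 0,"tz": 0.6,"turn": 0},{"tx": 0,"ty": 0,"tz": 0.6,"turn": 0},{"tx": 0,"ty": 0,"tz": 0.6,"turn": 0},{"tx": 0,"ty": 0,"tz": 0.6,"turn": 0},{"tx": 0,"ty": 0,"tz": 0.6,"turn": 0}]}}

```text
time: 11.17
position: [514.8, 120.5, 121.8]
ee_rot: [0.005, 0.19, 0.982, 0.005]
contact_force: [-25.3, 1.4, 47.3]
opening: 24.3
```

Run:
```python
from h import *
from bench import sense,read_camera
togo(sense(),[511,119,122],158.4)
S=read_camera("scene");D=read_camera("side")
a=cv2.resize(S["frame"][220:360,230:340],None,fx=3.6,fy=3.6,interpolation=cv2.INTER_CUBIC);b=cv2.resize(D["frame"][220:360,255:365],None,fx=3.6,fy=3.6,interpolation=cv2.INTER_CUBIC);cv2.imwrite("pics/push.png",np.hstack([a,b]))
```

```text
pos [514.8 120.5 121.8] yaw 158.1 zaxis [ 0.0119  0.0081 -0.9999] F [-25.3   1.4  47.3] open 24.3 t 11.17
shift cm [ 0.29 -0.28 -0.02] turn -0.05
```

View pics/push.png

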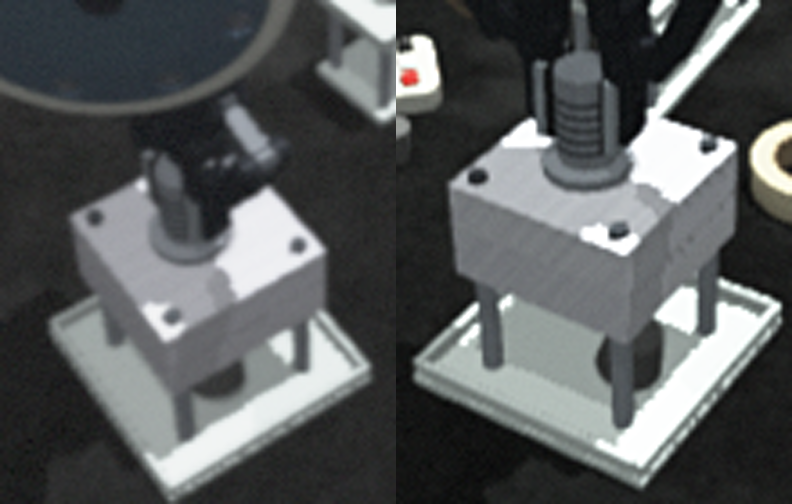

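The stopper is in the tray (dark shape under the block, side crop (630,355)) and the collar sits on the block. The contact load is 47 N down with −25 N sideways, so I relieve it before releasing.

Request:
{"api": "carry_out", "payload": {"rows": [{"tx": 0.15,"ty": -0.05,"tz": -0.1,"turn": 0},{"tx": 0,"ty": 0,"tz": 0,"turn": 0},{"tx": 0,"ty": 0,"tz": 0,"turn": 0},{"tx": 0,"ty": 0,"tz": 0,"turn": 0},{"tx": 0,"ty": 0,"tz": 0,"turn": 0},{"tx": 0,"ty": 0,"tz": 0,"turn": 0},{"tx": 0,"ty": 0,"tz": 0,"turn": 0},{"tx": 0,"ty": 0,"tz": 0,"turn": 0}]}}

```text
time: 11.93
position: [512.8, 120.8, 122.0]
ee_rot: [0.005, 0.19, 0.982, 0.005]
contact_force: [-3.7, 0.6, 3.8]
opening: 24.2
```

Run:
```python
from h import *
from bench import sense,read_camera
togo(sense(),[511,119,122],158.4)
```

```text
pos [512.8 120.8 122. ] yaw 158.1 zaxis [ 0.0113  0.008  -0.9999] F [-3.7  0.6  3.8] open 24.2 t 11.93
shift cm [ 0.1  -0.23  0.  ] turn -0.05
```

Request:
{"api": "carry_out", "payload": {"rows": [{"tx": 0,"ty": 0,"tz": 0,"turn": 0},{"tx": 0,"ty": 0,"tz": 0,"turn": 0},{"tx": 0,"ty": 0,"tz": 0,"turn": 0},{"tx": 0,"ty": 0,"tz": 0,"turn": 0},{"tx": 0,"ty": 0,"tz": 0,"turn": 0},{"tx": 0,"ty": 0,"tz": 0,"turn": 0},{"tx": 0,"ty": 0,"tz": 0,"turn": 0},{"tx": 0,"ty": 0,"tz": 0,"turn": 0}], "grip": 0}}

```text
time: 12.6
position: [513.8, 120.4, 120.5]
ee_rot: [0.005, 0.19, 0.982, 0.004]
contact_force: [0.5, 1.0, -0.3]
opening: 85.6
```

Request:
{"api": "carry_out", "payload": {"rows": [{"tx": 0,"ty": 0,"tz": -1,"turn": 0},{"tx": 0,"ty": 0,"tz": -1.5,"turn": 0},{"tx": 0,"ty": 0,"tz": -2,"turn": 0},{"tx": 0,"ty": 0,"tz": -2,"turn": 0},{"tx": 0,"ty": 0,"tz": -2,"turn": 0},{"tx": 0,"ty": 0,"tz": -2,"turn": 0},{"tx": 0,"ty": 0,"tz": 0,"turn": 0},{"tx": 0,"ty": 0,"tz": 0,"turn": 0}]}}

```text
time: 13.27
position: [512.1, 118.8, 235.1]
ee_rot: [0.005, 0.19, 0.982, 0.004]
contact_force: [-0.0, 0.2, -0.2]
opening: 85.8
```

Run:
```python
from h import *
from bench import sense,read_camera
togo(sense(),[511,119,122],158.4)
S=read_camera("scene");D=read_camera("side")
a=cv2.resize(S["frame"][180:360,230:400],None,fx=2.3,fy=2.3,interpolation=cv2.INTER_CUBIC);b=cv2.resize(D["frame"][180:360,230:400],None,fx=2.3,fy=2.3,interpolation=cv2.INTER_CUBIC);cv2.imwrite("pics/end.png",np.hstack([a,b]))
```

```text
pos [512.1 118.8 235.1] yaw 158.1 zaxis [ 0.0122  0.0059 -0.9999] F [-0.   0.2 -0.2] open 85.8 t 13.27
shift cm [ 0.22 -0.14 11.31] turn -0.05
```

View pics/end.png

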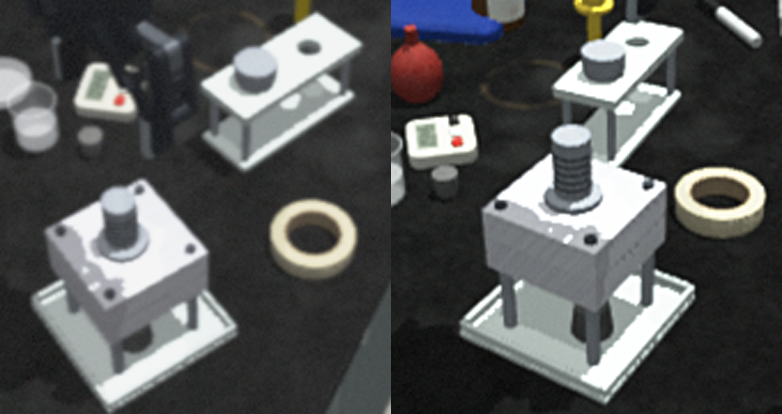

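The rod stands upright with its collar flat on the block (side crop (572,195)). The stopper is in the tray (side crop (592,322)), the short rod is in the rack, and the gripper is clear.

```bash
python3 -c "
from bench import hand_in
print(hand_in())"
```

```text
the job is handed in; nothing more can be done
None
```

I took the long steel rod from the rack by its handle and pushed the stopper down and out of the bore into the tray. The rod is left standing in the bore with its collar on the block. I handed in at about 13.3 s; the limit is 43 s.

**Last checks:** The final pictures from both fixed cameras show the rod upright with its collar flat on the block and the stopper in the tray. They also show the short rod still in the rack. The gripper is open, about 113 mm above where it released the rod, with roughly zero contact force.

**What disagreed or went less cleanly:**
- **Camera offset:** the side camera placed the drift about 10 mm off in y compared with the wrist camera, so I used the wrist view for the grasp and the bore. The scene camera agreed with it to about 1 mm.
- **Tool tilt:** the tool's tilt wandered by up to about 1° as it moved, and I re-centred the rod tip over the bore to allow for it.
- **Force at seating:** the last push ended with about 47 N vertical and 25 N sideways at the wrist, which is below the 120 N limit. It came through the held rod, and I relieved it to about 4 N before letting go.

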